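# Seat a board book in the corner rounder

### The job

The square-cornered board book lying loose on the table of the bench corner rounder is next for rounding. With your fingertips, push it sideways until it lies flat against the long guide, before it comes near the short guide; then slide it along the long guide, keeping it against the guide, until its corner is fully home in the corner where the two guides meet under the presser foot, flush against both. Only push it, never pick it up or tip it, leave the other things where they stand, and take your hand away when it is seated.

Things in the scene. Friction and masses are not known exactly. Their poses are not given: they have to be found in the camera images.
- rounder: Hand-lever bench corner rounder, fixed; its place and angle differ each time. Origin on the bench (z = 0) straight below the corner where the inner faces of its two guides meet; z up. Flat dark steel work table 70 mm above the bench, spanning x -200 to +90 and y -300 to +90 mm in this frame. A 60 mm square column stands at x = y = 56 mm; its raised lever leans away behind it, up to 0.43 m.
- pocket (a point): The corner: the point on the work table's surface (70 mm above the bench) where the inner faces of the two guides meet, under the presser foot. Axes as rounder: +x is the way to push the book against the long guide, +y the way along the long guide into the corner.
- guide_end (a point): Open end of the long guide, an aluminium bar 18 mm high and 16 mm wide: the point on the work table's surface at its inner face, 250 mm from the pocket. The inner face is the rounder's plane x = 0, from y = -250 mm to 0; stock lies on its -x side. Two black clamp screws (22 mm above the work table) stand behind it. Axes as rounder.
- short_end (a point): Open end of the short guide, the same bar: the point on the work table's surface at its inner face, 150 mm from the pocket. The inner face is the rounder's plane y = 0, from x = -150 mm to 0; stock lies on its -y side. One black clamp screw stands behind it. Axes as rounder.
- foot (a point): Centre of the underside of the round presser foot, 34 mm across, which hangs over the corner at x = y = -4 mm, 24 mm above the work table; the book's corner goes under it. Above it a 22 mm ram, then the head, 105 to 155 mm above the work table, a 46 mm wide arm from the column, which reaches no further than 25 mm over the book's side of the guides. Axes as rounder.
- book_center (a point): Centre, half-way up, of the loose board book to seat: rigid block of thick white card, square corners, grey spine strip along one long edge; 90 (x) x 120 (y) x 14 mm, 0.1 to 0.17 kg, flat on the work table (top 84 mm above the bench), turned up to 0.3 rad from the guides, centre 75-100 mm from the long and 130-170 mm from the short guide. Its +x edge goes to the long guide, +y edge to the short.
- book_lead (a point): The book's corner that goes into the pocket (its +x +y corner), half-way up the book's thickness. Axes as book_center. The book slides with ordinary dry friction, about 0.5 to 1.3 N.
- book_tail (a point): The book's other corner on the long edge that goes against the long guide (its +x -y corner, 120 mm from the leading corner), half-way up. Axes as book_center.
- die_large: Bystander: steel spare cutting die standing on the machine's work table near its -x edge, beside the end of the short guide: stepped cylinder 28 mm across, 48 mm tall; origin at the centre of its underside.
- die_small: Bystander: steel spare cutting die standing on the work table behind the short guide: stepped cylinder 22 mm across, 44 mm tall; origin at the centre of its underside.
- rounded_book: Bystander: a finished board book lying on the bench beside the machine, same 90 x 120 x 14 mm and look, but with its two front-edge corners already rounded; origin at the centre of its underside.
- tape: Bystander: roll of paper tape lying flat on the bench beside the machine, 96 mm across, 25 mm high; origin at the centre of its underside.
- glue: Bystander: white glue bottle standing on the bench, 58 mm across, 150 mm tall; origin at the centre of its underside.
- hex_cell: Bystander: open six-sided card cell, about 110 mm across the flats, 55 mm high; origin at the centre of its underside.
Mind the look-alikes: they are no part of the job. What is shaped like the part that bears book_center but turquoise is not meant.

How it is judged:
By the outcome, as a careful person would: the job done as asked, in the order asked, and still so for the second after the job is handed in, with the robot touching nothing.
It also fails if it takes over 56 s, if anything falls off the work surface, if the arm or the gripper's body presses on something with over 40 N, if the wrist force passes 120 N, or if a joint passes its speed limit or range.

### The arm

A 6-joint arm with a two-finger parallel gripper is mounted at the origin on the work surface. World frame = base frame: x ahead of the robot, y to its left, z up, the work surface at z = 0. Lengths are in mm, angles in rad, forces in N, time in s.
With the tool pointing down it reaches from about 250 to 850 mm from the base axis. Payload 12.5 kg.
Tool frame: the origin (TCP) lies midway between the tips of the shut fingers; the grasp point (between the pads) lies 19 mm behind it (ctrl.pinch_z is the distance from the TCP to the grasp point, in mm); z points along the fingers, y is the line along which they close (so a half turn about z gives the same grasp; the last joint's range is limited). The gripper opens to 93 mm and grips with 3 to 60 N. Pads are 15 mm wide; open, the fingers measure 128 mm over their backs; the gripper's body (75 mm by 188 mm) begins 65 mm behind the grasp point.
Start: joints at [-1.294, 0.351, 1.652, -0, 1.139, -0.085], TCP at [194.695, -514.371, 180.533] pointing down, gripper open.
Joint ranges: [-2.75, 2.75], [-0.79, 2.1], [0.01, 2.65], [-1.57, 4.71], [0.07, 3.14], [-2.87, 2.87]. Speed limits (rad/s): [2.22, 2.22, 2.79, 3.14, 3.14, 3.14].

### API

Orientations are given as a unit quaternion [x, y, z, w].
In Python, from workcell import ctrl, imaging, order gives the robot as it stands.
- The arm moves only by the tool apply_moves, never from a script. Its arguments are lists of equal length, an entry for each row: "jaw": the closure in counts, from 0 (fully open) to 255 (shut); "xyz": the shift along the tool's x, y, z in cm, a list of three; "rotation": the turn, a rotation vector about the tool's x, y, z in degrees, a list of three. A call has 1 to 12 rows; each row shifts and turns the commanded pose from where the row before left it, along the tool's axes as they then stand; what a row does not reach is not made up. A row lasts 1/10 s, in which the tool goes at most 50 mm and 8.59 degrees, less where a joint would pass 70% of its speed; a pose out of reach is approached as far as the arm can. A call is refused whole if a number of a shift passes 5 or a number of a turn 8.59, either way. A call with a gripper value outside its range is refused whole. The fingers move at their own pace and stop on an object; "squeeze" is the grip in N (left out, the last holds). Time passes only in rows, so rows that do not move let the fingers close. It gives the time, the measured TCP pose, the force, the opening and the grip force at its end, in the units of the state.
- ctrl.state(): the state, without advancing time (a new reading comes with each control period).
- imaging.capture(name): name is "scene" or "top" or "wrist"; returns the picture (480x640x3 uint8, blue, green, red); there is no depth.
- imaging.camera_params(name): a dict with "fx", "fy", "cx", "cy" (pixels), "cam_to_world" (4x4, takes a point from camera to world coordinates). Camera axes: x right, y up, looking along -z (the intrinsics and any distortion apply to the point x, -y, -z); pixel columns grow to the right and rows downward; lengths in mm; the calibration is good to about 2 mm. A picture is of the moment at which its call begins: read the wrist's pose just before it. camera_params takes no time and is no camera call; for the wrist camera it gives the pose at the moment of the call.
- order.finish_job(): hands the job in; it is judged then, once.
The state is a dict: "time": time; "joints": joint angles; "dq": joint speeds; "effort": joint torques, N m; "eef_pos": TCP position; "orientation": TCP orientation; "wrist_force": force on the tool from outside, world axes, zero at the start; "moment": the same for the moment, N m; "finger_gap": finger opening in mm; "finger_force": force on a finger pad.
Only numpy, scipy, OpenCV 4.12 (cv2) and the standard library are available. Lean on these libraries where they do the work, as an engineer would, in place of code of your own. Each camera call takes 0.05 s, during which the arm holds its last target. There are 200 camera calls.

## Working session

There is one attempt and no reset: what is moved stays moved. The work goes in short steps, Python scripts to look and compute and a tool call to move; the robot and the scene stay as the last step left them, time stands still between calls to the robot, and variables do not carry over. Pictures are saved under pics/ and viewed, at most 10 in all, crops included, and the job is handed in when it is done.

Besides the shell and the picture viewer there is one more tool, called after "Call:" as a command line: name --argument value ..., lists and objects as JSON in quotes. apply_moves: Moves the arm, as the interface text tells. Its arguments: {"type":"object","properties":{"jaw":{"type":"array"},"xyz":{"type":"array"},"rotation":{"type":"array"},"squeeze":{"type":"number"}},"required":["jaw","xyz","rotation"]}

```bash
ls; mkdir -p pics; python3 - <<'E'
from workcell import ctrl, imaging
import cv2
print(ctrl.state(), ctrl.pinch_z)
for n in("top","scene"):
    im=imaging.capture(n); cv2.imwrite(f"pics/{n}0.png",im); print(n,imaging.camera_params(n))
E
```

```text
pics
{'time': 0.0, 'joints': array([-1.29364156e+00,  3.51238391e-01,  1.65242189e+00, -8.37220022e-06,
        1.13908666e+00, -8.46008263e-02]), 'dq': array([ 1.75717700e-03, -5.75353165e-05, -6.50912176e-04,  7.65975147e-04,
       -9.81190321e-04, -1.39290415e-03]), 'effort': array([ 1.71106250e-03, -4.97327399e+01, -2.85256523e+01,  6.99441321e-02,
        2.57103075e-02, -1.09731200e-04]), 'eef_pos': array([ 194.56979657, -514.02286623,  180.00110613]), 'orientation': array([ 9.83685683e-01,  1.79894816e-01, -5.92635777e-05, -5.74108780e-04]), 'wrist_force': array([1.05049399, 0.35507531, 0.92239339]), 'moment': array([ 0.04904053,  0.01784554, -0.00154988]), 'finger_force': 0.0, 'finger_gap': 93.2301571230559} 18.8
top {'fx': 580.8639362564636, 'fy': 580.8639362564636, 'cx': 330.55982364894555, 'cy': 235.04083870822325, 'cam_to_world': array([[-2.08446564e-02,  9.98581191e-01, -4.90010761e-02,
         4.85652323e+02],
       [-9.99779181e-01, -2.09500611e-02, -1.63840227e-03,
         1.08830880e+02],
       [-2.66265323e-03,  4.89561038e-02,  9.98797382e-01,
         1.15363490e+03],
       [ 0.00000000e+00,  0.00000000e+00,  0.00000000e+00,
         1.00000000e+00]])}
scene {'fx': 495.4673045891165, 'fy': 495.4673045891165, 'cx': 324.7399307873228, 'cy': 223.54539682003713, 'cam_to_world': array([[-3.94541191e-01, -7.35655654e-01,  5.50588783e-01,
         1.07569857e+03],
       [ 9.18732897e-01, -3.05162877e-01,  2.50610219e-01,
         3.70135740e+02],
       [-1.63435675e-02,  6.04720082e-01,  7.96270375e-01,
         8.38812322e+02],
       [ 0.00000000e+00,  0.00000000e+00,  0.00000000e+00,
         1.00000000e+00]])}
```

View pics/top0.png

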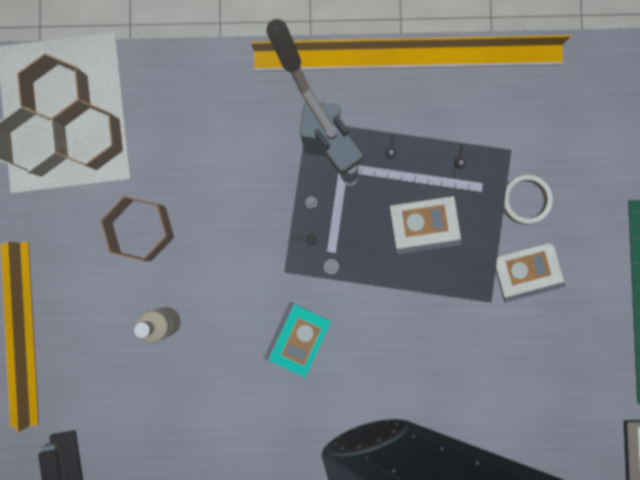

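View pics/scene0.png

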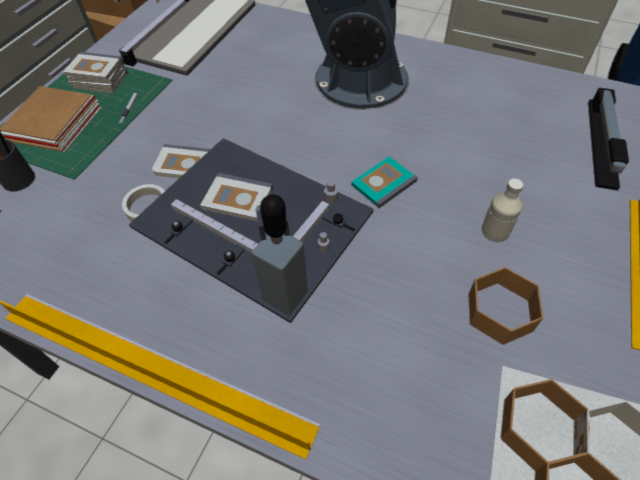

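Candidates: the white book on the rounder table (top 425,223), the rounded white book on the bench (530,270), the turquoise book (300,340), and books stacked on the mat in scene (95,70). I choose (425,223), which is lying loose on the work table. Long guide runs (355,172)-(482,187), short guide (340,180)-(332,250).

```bash
cat > h.py <<'E'
import numpy as np, cv2
from workcell import ctrl, imaging
def ray(n,uv,z,P=None):
    P=P or imaging.camera_params(n); uv=np.atleast_2d(np.asarray(uv,float)); M=P["cam_to_world"]
    d=np.c_[(uv[:,0]-P["cx"])/P["fx"],-(uv[:,1]-P["cy"])/P["fy"],-np.ones(len(uv))]@M[:3,:3].T
    o=M[:3,3]; return (o+d*((z-o[2])/d[:,2])[:,None])[:,:2]
def proj(n,p,P=None):
    P=P or imaging.camera_params(n); M=P["cam_to_world"]; c=(np.atleast_2d(p)-M[:3,3])@M[:3,:3]
    return np.c_[P["cx"]+P["fx"]*c[:,0]/-c[:,2],P["cy"]-P["fy"]*c[:,1]/-c[:,2]]
E
python3 - <<'E'
from h import *
im=cv2.imread("pics/top0.png"); hsv=cv2.cvtColor(im,cv2.COLOR_BGR2HSV)
c=cv2.resize(im[110:310,270:580],None,fx=2.5,fy=2.5,interpolation=cv2.INTER_CUBIC); cv2.imwrite("pics/crop.png",c)
g=cv2.cvtColor(im,cv2.COLOR_BGR2GRAY)
# table
m=((g<95)*255).astype(np.uint8); m[:100]=0;m[310:]=0
m=cv2.morphologyEx(m,cv2.MORPH_CLOSE,np.ones((5,5)))
cs,_=cv2.findContours(m,0,2); k=max(cs,key=cv2.contourArea)
h=cv2.convexHull(k); ap=cv2.approxPolyDP(h,6,True)[:,0]; print("table",ap.tolist(),np.round(ray("top",ap,70)).tolist())
w=((g>165)*255).astype(np.uint8); w[:150]=0;w[310:]=0
cs,_=cv2.findContours(w,0,2)
for k in cs:
    if cv2.contourArea(k)>60:
        r=cv2.minAreaRect(k); print(cv2.contourArea(k),r,np.round(cv2.boxPoints(r),1).tolist())
E
```

```text
table [[301, 136], [338, 116], [509, 150], [514, 220], [490, 301], [286, 271]] [[727.0, 162.0], [763.0, 92.0], [692.0, -228.0], [560.0, -233.0], [410.0, -183.0], [474.0, 195.0]]
2304.5 ((528.5884399414062, 269.1576843261719), (40.432369232177734, 60.341583251953125), 74.74488067626953) [[494.20001220703125, 257.6000061035156], [552.4000244140625, 241.6999969482422], [563.0, 280.70001220703125], [504.79998779296875, 296.6000061035156]]
65.5 ((332.75384521484375, 237.96923828125), (5.209458351135254, 23.814666748046875), 7.125016689300537) [[328.70001220703125, 249.5], [331.6000061035156, 225.8000030517578], [336.79998779296875, 226.5], [333.8999938964844, 250.10000610351562]]
2565.0 ((425.0256652832031, 222.171142578125), (42.17813491821289, 63.48971176147461), 81.46923065185547) [[390.5, 206.0], [453.29998779296875, 196.60000610351562], [459.5, 238.3000030517578], [396.79998779296875, 247.6999969482422]]
1700.0 ((528.5, 198.5), (47.0, 45.0), 90.0) [[506.0, 175.0], [551.0, 175.0], [551.0, 222.0], [506.0, 222.0]]
2172.0 ((68.45079040527344, 171.09214782714844), (28.568544387817383, 119.87150573730469), 83.11827850341797) [[7.199999809265137, 164.10000610351562], [126.19999694824219, 149.6999969482422], [129.6999969482422, 178.10000610351562], [10.699999809265137, 192.5]]
234.5 ((85.0, 156.0), (12.0, 32.0), 90.0) [[69.0, 150.0], [101.0, 150.0], [101.0, 162.0], [69.0, 162.0]]
475.0 ((33.5, 159.5), (19.0, 39.0), 90.0) [[14.0, 150.0], [53.0, 150.0], [53.0, 169.0], [14.0, 169.0]]
```

View pics/crop.png

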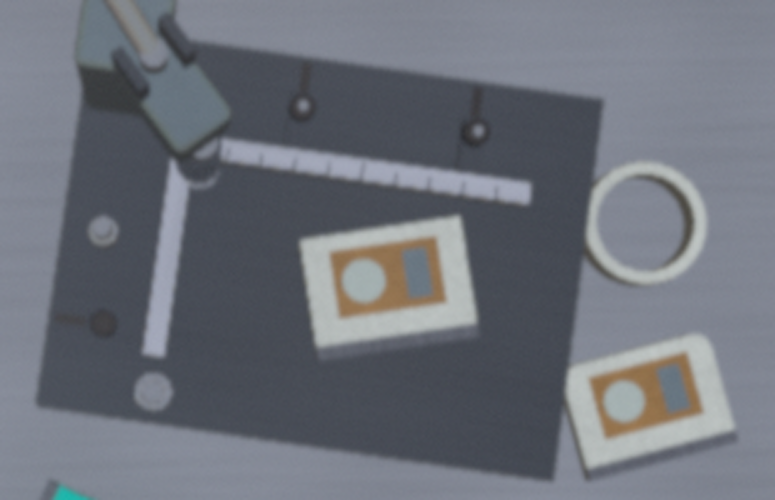

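```bash
cat >> h.py <<'E'
def fit(p):
    vx,vy,x,y=cv2.fitLine(np.float32(p),cv2.DIST_HUBER,0,.01,.01).ravel(); return np.array([x,y]),np.array([vx,vy])
def cross(seq,th):  # bright->dark sub-pixel place, last falling through th
    for i in range(len(seq)-1):
        if seq[i]>=th>seq[i+1]: return i+(seq[i]-th)/(seq[i]-seq[i+1])
E
python3 - <<'E'
from h import *
im=cv2.imread("pics/top0.png"); g=cv2.cvtColor(im,cv2.COLOR_BGR2GRAY).astype(float)
print(g[168:200,420].astype(int), g[220,325:350].astype(int))
L=[];S=[]
for u in range(370,478,2):
    y0=int(round(173.5+(u-358)*.155))-5; s=g[y0:y0+16,u]; i=int(s[:10].argmax()); c=cross(s[i:],120)
    if c: L.append((u,y0+i+c))
for v in range(195,245,2):
    x0=int(round(341-(v-176)*.12))-9; s=g[v,x0:x0+20]; i=int(s[:12].argmax()); c=cross(s[i:],120)
    if c: S.append((x0+i+c,v))
lw=ray("top",L,88); sw=ray("top",S,88)
pl,dl=fit(lw); ps,ds=fit(sw)
if dl[1]<0: dl=-dl
if ds[0]<0: ds=-ds
t=np.linalg.solve(np.c_[dl,-ds],ps-pl); pk=pl+dl*t[0]
print("long dir",dl,np.arctan2(-dl[0],dl[1]),"short",np.arctan2(ds[1],ds[0]),"pocket",pk)
print("resid",np.std((lw-pl)@[dl[1],-dl[0]]),np.std((sw-ps)@[ds[1],-ds[0]]))
# guide end check
print(proj("top",[*(pk-250*dl),88]))
hsv=cv2.cvtColor(im,cv2.COLOR_BGR2HSV); m=((g>150)*255).astype(np.uint8);m=cv2.morphologyEx(m,cv2.MORPH_CLOSE,np.ones((3,3)))
cs,_=cv2.findContours(m,0,1)
k=[k for k in cs if cv2.pointPolygonTest(cv2.convexHull(k),(425,223),False)>0 and cv2.contourArea(cv2.convexHull(k))<5000][0]
w=ray("top",k[:,0],84); r=cv2.minAreaRect(np.float32(w)); print("book",r,cv2.boxPoints(r).tolist())
a=np.arctan2(-dl[0],dl[1]);R=np.array([[np.cos(a),-np.sin(a)],[np.sin(a),np.cos(a)]])
print("book in rounder",(cv2.boxPoints(r)-pk)@R, (np.array(r[0])-pk)@R)
for n,z,uv in(("die_large",118,(331,267)),):
    print(n,(ray("top",uv,z)-pk)@R)
E
```

```text
[ 77  76  76  77  82 103 134 157 167 168 169 168 165 158 136 105  80  75
  77  75  77  78  76  76  78  75  74  77  76  76  78  81] [ 76  77  76  78  78  88 120 149 162 165 163 162 162 160 148 116  87  78
  78  76  76  78  77  76  76]
long dir [0.16562907 0.9861881 ] -0.16639587 short -0.16269515 pocket [653.941   78.0416]
resid 0.41745274864188076 0.1703082419258969
[[481.17053368 191.43071582]]
book ((558.1646118164062, -63.95160675048828), (79.92371368408203, 119.15130615234375), 7.238224506378174) [[511.0149841308594, -9.885717391967773], [526.0274658203125, -128.08749389648438], [605.314208984375, -118.01749420166016], [590.3017578125, 0.1842803955078125]]
book in rounder [[-126.388596 -110.38558 ]
 [ -92.00581  -224.46826 ]
 [ -15.482054 -201.40515 ]
 [ -49.864803  -87.32247 ]] [ -70.93530892 -155.8953682 ]
die_large [[-177.48684839    3.54401008]]
```

The crop shows square corners, a grey spine on the bottom edge and the long guide above it, so this is the right book. It is turned about 0.29 rad, with its centre at about (-76,-157) in the rounder frame. I'll turn the tool so its x is rounder +x and its y is rounder -y, part-close the fingers, and move to rounder (-165,-150).

Call:
apply_moves --jaw '[145, 145, 145, 145, 145, 145, 145, 145, 145, 145, 145, 145]' --xyz '[[0, 0, 0], [0, 0, 0], [0, 0, 0], [0, 0, 0], [1.2, -3.2, 0], [1.2, -3.2, 0], [1.2, -3.2, 0], [1.2, -3.2, 0], [1.2, -3.2, 0], [1.2, -3.2, 0], [1.2, -3.2, 0], [1.2, -3.2, 0]]' --rotation '[[0, 0, 7.55], [0, 0, 7.55], [0, 0, 7.55], [0, 0, 7.55], [0, 0, 0], [0, 0, 0], [0, 0, 0], [0, 0, 0], [0, 0, 0], [0, 0, 0], [0, 0, 0], [0, 0, 0]]'

```text
time: 1.3
eef_pos: [331.9, -276.3, 180.4]
orientation: [0.997, -0.083, -0.0, -0.0]
wrist_force: [0.3, -0.1, 0.2]
finger_gap: 40.0
finger_force: 0.0
```

```bash
cat >> h.py <<'E'
PK=np.array([653.94,78.04]); A=-0.166; RR=np.array([[np.cos(A),-np.sin(A)],[np.sin(A),np.cos(A)]])
def rs():
    s=ctrl.state(); q=s["orientation"]; 
    from scipy.spatial.transform import Rotation as Ro
    M=Ro.from_quat(q).as_matrix(); ang=np.arctan2(M[1,0],M[0,0])
    print("t %.2f"%s["time"],"rounder xy",np.round((s["eef_pos"][:2]-PK)@RR,1),"z %.1f"%s["eef_pos"][2],"toolx vs rounder deg %.2f"%np.degrees(ang-A),"tilt",np.round(M[:,2],3),"F",np.round(s["wrist_force"]@np.block([[RR,np.zeros((2,1))],[np.zeros((1,2)),np.ones((1,1))]]),1),"gap %.1f"%s["finger_gap"])
E
python3 -c "
from h import *
rs()"
```

```text
t 1.30 rounder xy [-259.1 -402.7] z 180.4 toolx vs rounder deg 0.03 tilt [-0.  0. -1.] F [ 0.3 -0.   0.2] gap 40.0
```

Call:
apply_moves --jaw '[145, 145, 145, 145, 145, 145, 145, 145, 145, 145, 145, 145]' --xyz '[[1.2, -3.2, 0], [1.2, -3.2, 0], [1.2, -3.2, 0], [1.2, -3.2, 0], [1.2, -3.2, 0], [1.2, -3.2, 0], [1.2, -3.2, 0], [1.0, -2.9, 0], [0, 0, 2], [0, 0, 2], [0, 0, 2], [0, 0, 2]]' --rotation '[[0, 0, 0], [0, 0, 0], [0, 0, 0], [0, 0, 0], [0, 0, 0], [0, 0, 0], [0, 0, 0], [0, 0, 0], [0, 0, 0], [0, 0, 0], [0, 0, 0], [0, 0, 0]]'

```text
time: 2.5
eef_pos: [465.6, -43.4, 99.6]
orientation: [0.997, -0.082, -0.0, -0.0]
wrist_force: [-0.1, -1.7, -0.1]
finger_gap: 39.9
finger_force: 0.0
```

```bash
python3 -c "
from h import *
rs()
a=imaging.capture('top');b=imaging.capture('wrist')
cv2.imwrite('pics/c2.png',np.hstack([cv2.resize(a[110:310,270:580],(465,300)),cv2.resize(b,(320,240)) if 0 else cv2.resize(b,(335,300))]))"
```

```text
t 2.50 rounder xy [-165.6 -150.9] z 99.6 toolx vs rounder deg 0.05 tilt [-0.  0. -1.] F [ 0.2 -1.7 -0.1] gap 39.9
```

View pics/c2.png

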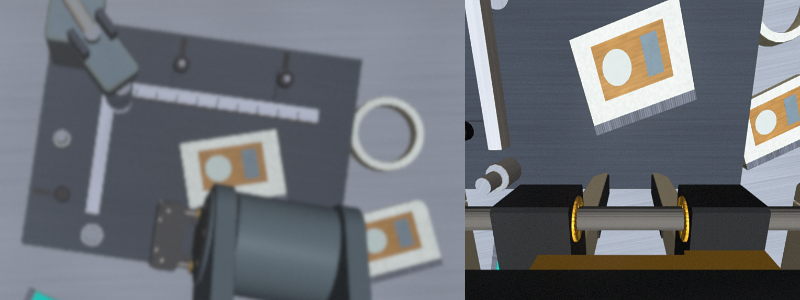

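The top view shows the fingers beside the book's spine edge. The wrist view shows the book ahead of the fingertips and clear of them (spine at about 595-695, 95-130). Lower to 75 mm and start pushing toward the long guide.

Call:
apply_moves --jaw '[145, 145, 145, 145, 145, 145, 145, 145, 145, 145, 145, 145]' --xyz '[[0, 0, 1.3], [0, 0, 1.2], [0.4, 0, 0], [0.4, 0, 0], [0.4, 0, 0], [0.4, 0, 0], [0.4, 0, 0], [0.4, 0, 0], [0.4, 0, 0], [0.4, 0, 0], [0.4, 0, 0], [0.4, 0, 0]]' --rotation '[[0, 0, 0], [0, 0, 0], [0, 0, 0], [0, 0, 0], [0, 0, 0], [0, 0, 0], [0, 0, 0], [0, 0, 0], [0, 0, 0], [0, 0, 0], [0, 0, 0], [0, 0, 0]]'

```text
time: 3.8
eef_pos: [505.6, -50.2, 75.5]
orientation: [0.997, -0.083, -0.0, -0.0]
wrist_force: [0.0, 0.0, 0.3]
finger_gap: 40.0
finger_force: 0.0
```

```bash
cat >> h.py <<'E'
def book(name="wrist",save=None):
    P=imaging.camera_params(name); im=imaging.capture(name); g=cv2.cvtColor(im,cv2.COLOR_BGR2GRAY)
    if save: cv2.imwrite(save,im)
    hsv=cv2.cvtColor(im,cv2.COLOR_BGR2HSV)
    m=((g>150)*255).astype(np.uint8)
    cs,_=cv2.findContours(m,cv2.RETR_EXTERNAL,cv2.CHAIN_APPROX_NONE)
    for k in cs:
        if cv2.contourArea(k)<1500: continue
        w=(ray(name,k[:,0],84,P)-PK)@RR; r=cv2.minAreaRect(np.float32(w))
        b=cv2.boxPoints(r); s=sorted(r[1])
        if abs(s[0]-80)<14 and abs(s[1]-120)<12: print("book",np.round(r[1],1),np.round(b,1).tolist(), "px area",cv2.contourArea(k))
E
python3 -c "
from h import *
rs(); book('wrist','pics/w3.png'); book('top')"
```

```text
t 3.80 rounder xy [-125.1 -151. ] z 75.5 toolx vs rounder deg 0.04 tilt [-0.  0. -1.] F [0.  0.  0.3] gap 40.0
book [ 85.7 119.9] [[-132.39999389648438, -111.69999694824219], [-97.5, -226.5], [-15.5, -201.60000610351562], [-50.400001525878906, -86.80000305175781]] px area 32614.0
```

View pics/w3.png

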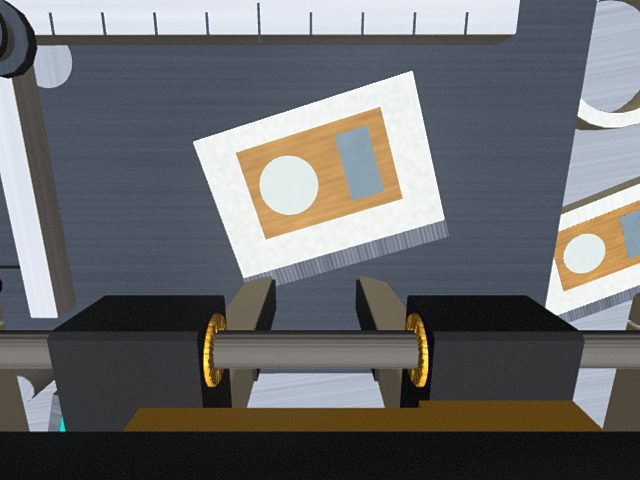

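The wrist view shows the long guide's inner foot at row ~43, the book square-cornered with lead corner (193,142) and tail (412,72), and the fingertips (265,280)/(365,280) almost touching the spine edge. Check the guide line from here, then go on pushing.

```bash
python3 -c "
from h import *
im=cv2.imread('pics/w3.png'); g=cv2.cvtColor(im,cv2.COLOR_BGR2GRAY).astype(int)
print(g[25:56,200],g[25:56,450])
L=[]
for u in range(120,500,10):
    c=cross(g[25:60,u],190)
    if c: L.append((u,25+c))
w=(ray('wrist',L,88)-PK)@RR; p,d=fit(w); print('x at ends',np.round(w[[0,-1]],1),d)
print('tips',(ray('wrist',[(265,280),(365,280)],75)-PK)@RR,'short',(ray('wrist',[(16,80),(57,318)],88)-PK)@RR,'shortfoot',(ray('wrist',[(32,80),(73,310)],70)-PK)@RR)
print('corners',(ray('wrist',[(193,142),(412,72),(446,222),(448,236),(243,279)],84)-PK)@RR)
"
```

```text
[230 230 228 229 229 225 228 232 230 177  72  60  65  68  65  64  68  68
  69  67  81  82  82  74  81  79  73  83  73  76  82] [227 227 230 225 227 227 228 230 229 150  77  70  67  72  76  75  76  75
  72  71  84  89  86  87  85  84  84  85  86  92  86]
x at ends [[-4.000e-01 -5.740e+01]
 [ 1.000e-01 -2.373e+02]] [ 0.00229891 -0.9999974 ]
tips [[-131.46510616 -121.73701795]
 [-131.3964082  -182.95038605]] short [[ -21.08944266   -2.60607571]
 [-150.60991326   -0.3061131 ]] shortfoot [[ -17.63108924    2.69907743]
 [-153.73247839    2.73799129]]
corners [[ -50.65749321  -87.38155087]
 [ -16.30721125 -201.56069588]
 [ -93.66832004 -225.88804711]
 [-101.72292266 -227.75512642]
 [-127.62414804 -110.24211917]]
```

Call:
apply_moves --jaw '[145, 145, 145, 145]' --xyz '[[0.4, 0, 0], [0.4, 0, 0], [0.2, 0, 0], [0, 0, 0]]' --rotation '[[0, 0, 0], [0, 0, 0], [0, 0, 0], [0, 0, 0]]'

```text
time: 4.3
eef_pos: [515.4, -51.8, 75.5]
orientation: [0.997, -0.083, 0.0, 0.0]
wrist_force: [0.0, -0.0, -0.0]
finger_gap: 40.2
finger_force: 0.0
```

```bash
python3 -c "
from h import *
rs(); book('wrist')"
```

```text
t 4.30 rounder xy [-115.2 -151. ] z 75.5 toolx vs rounder deg 0.04 tilt [ 0. -0. -1.] F [ 0. -0. -0.] gap 40.2
book [ 80.8 120. ] [[-127.69999694824219, -110.30000305175781], [-92.80000305175781, -225.10000610351562], [-15.5, -201.60000610351562], [-50.400001525878906, -86.80000305175781]] px area 31051.5
```

```bash
python3 -c "
from h import *
im=imaging.capture('wrist'); P=imaging.camera_params('wrist'); print(P['cam_to_world'][:3,3], P['cam_to_world'][:3,2])
print(proj('wrist',[*(PK+RR@[-115,-151]),75.5]))
cv2.imwrite('pics/w4.png',cv2.resize(im[180:400,150:500],None,fx=2,fy=2)) "
```

```text
[581.13185582 -64.28439362 279.69824754] [ 0.24003981 -0.03962172  0.96995413]
[[312.83857617 269.38789209]]
```

View pics/w4.png

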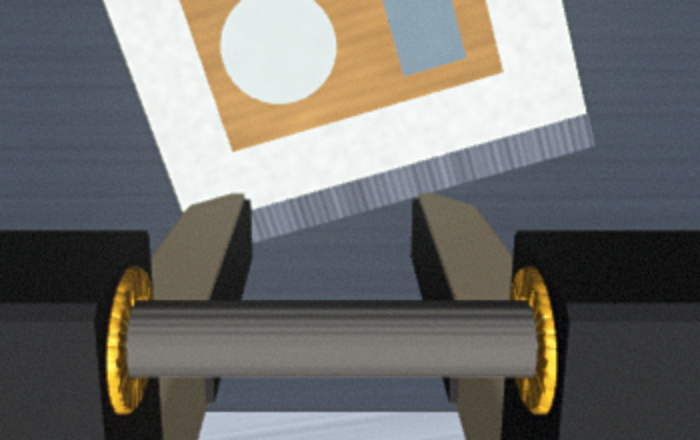

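```bash
python3 -c "
from h import *
P=imaging.camera_params('wrist'); M=P['cam_to_world']; print(P['fx'])
for l,r,v in((250,413,198),(251,412,210)):
    d=P['fx']*40.2/((r-l)/2); u=150+(l+r)/4; vv=180+v/2
    c=np.array([(u-P['cx'])/P['fx']*d,-(vv-P['cy'])/P['fy']*d,-d]); w=M[:3,:3]@c+M[:3,3]; print((w[:2]-PK)@RR,w[2])
" 
```

```text
353.71254743408963
[-107.19994455 -152.701414  ] 114.60075217049373
[-110.83799331 -152.70860747] 113.27880805694383
```

Zero force with 24 mm of overlap, and the book hasn't moved. The fingertips must sit higher when the jaw is part open, so they passed above the book. I'll back off, shut the fingers so the tips are at the TCP, and push with them shut.

Call:
apply_moves --jaw '[145, 145, 145, 255, 255, 255, 255, 255, 255, 255, 255, 255]' --xyz '[[0, 0, -1.5], [-2.5, 0, 0], [-2.5, -1.5, 0], [0, 0, 0], [0, 0, 0], [0, 0, 0], [0, 0, 0], [0, 0, 0], [0, 0, 0], [0, 0, 0.5], [0, 0, 0.5], [0, 0, 0.5]]' --rotation '[[0, 0, 0], [0, 0, 0], [0, 0, 0], [0, 0, 0], [0, 0, 0], [0, 0, 0], [0, 0, 0], [0, 0, 0], [0, 0, 0], [0, 0, 0], [0, 0, 0], [0, 0, 0]]'

```text
time: 5.6
eef_pos: [468.2, -28.8, 74.9]
orientation: [0.997, -0.083, -0.0, -0.0]
wrist_force: [-0.5, -0.6, 0.2]
finger_gap: 0.5
finger_force: 0.0
```

```bash
python3 -c "
from h import *
rs(); book('wrist','pics/w5.png')"
```

```text
t 5.60 rounder xy [-165.5 -136. ] z 74.9 toolx vs rounder deg 0.04 tilt [-0.  0. -1.] F [-0.4 -0.6  0.2] gap 0.5
book [ 89.8 119.9] [[-136.3000030517578, -112.9000015258789], [-101.5, -227.6999969482422], [-15.5, -201.5], [-50.400001525878906, -86.80000305175781]] px area 37666.5
```

View pics/w5.png

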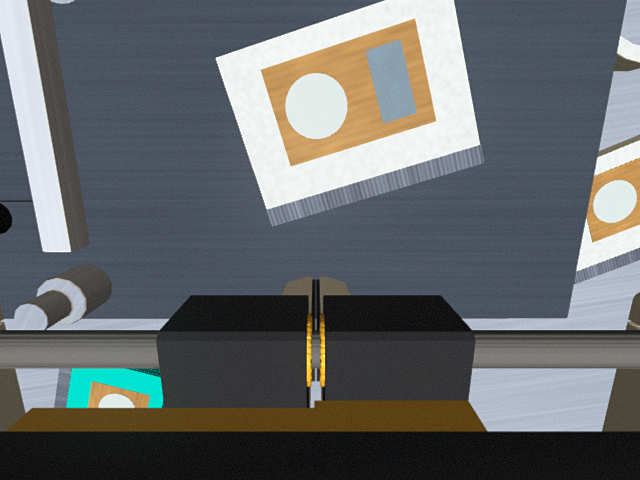

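The wrist view shows shut fingertips at (316,285) and the book whole (217,58)-(483,160), 90 x 120 as described. Push on.

Call:
apply_moves --jaw '[255, 255, 255, 255, 255, 255, 255, 255, 255, 255, 255, 255]' --xyz '[[0.4, 0, 0], [0.4, 0, 0], [0.4, 0, 0], [0.4, 0, 0], [0.4, 0, 0], [0.4, 0, 0], [0.4, 0, 0], [0.4, 0, 0], [0.4, 0, 0], [0.4, 0, 0], [0.4, 0, 0], [0.4, 0, 0]]' --rotation '[[0, 0, 0], [0, 0, 0], [0, 0, 0], [0, 0, 0], [0, 0, 0], [0, 0, 0], [0, 0, 0], [0, 0, 0], [0, 0, 0], [0, 0, 0], [0, 0, 0], [0, 0, 0]]'

```text
time: 6.85
eef_pos: [516.0, -36.7, 75.5]
orientation: [0.997, -0.083, -0.0, -0.0]
wrist_force: [0.6, -0.1, -0.3]
finger_gap: 0.2
finger_force: 0.0
```

```bash
python3 -c "
from h import *
rs(); book('wrist','pics/w6.png')"
```

```text
t 6.85 rounder xy [-117.1 -136. ] z 75.5 toolx vs rounder deg 0.04 tilt [-0.  0. -1.] F [ 0.6 -0.  -0.3] gap 0.2
book [ 89.9 119.9] [[-136.39999389648438, -112.9000015258789], [-101.5, -227.6999969482422], [-15.5, -201.60000610351562], [-50.29999923706055, -86.80000305175781]] px area 31532.0
```

```bash
python3 -c "
from h import *
im=cv2.imread('pics/w6.png')
print(proj('wrist',[*(PK+RR@[-117,-136]),75.5]), proj('wrist',[*(PK+RR@[-117,-136]),105.5]))
s=imaging.capture('scene')
uv=proj('scene',[*(PK+RR@[-117,-136]),75.5])[0].astype(int);print(uv)
a=cv2.resize(im[150:350,180:480],(390,260)); 
b=cv2.resize(s[120:260,150:360],(390,260))
cv2.imwrite('pics/c7.png',np.hstack([a,b])) "
```

```text
[[312.7962161  270.82096323]] [[312.40715128 288.81339852]]
[256 187]
```

View pics/c7.png

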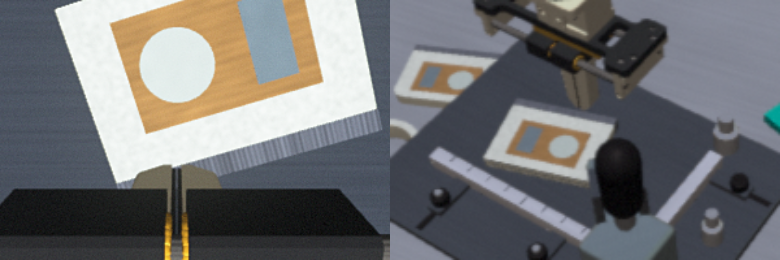

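```bash
python3 -c "
from h import *
for z in (75.5,80,85,90,95,100,105,110):
    print(z,np.round((ray('wrist',(317,277),z)-PK)@RR,1)[0],np.round((ray('scene',(252,176),z)-PK)@RR,1)[0])
s=imaging.capture('scene'); cv2.imwrite('pics/c8.png',cv2.resize(s[130:210,210:310],None,fx=7,fy=7,interpolation=cv2.INTER_CUBIC)) "
```

```text
75.5 [-121.3 -138.6] [-137.5 -163.1]
80 [-119.8 -138.5] [-134.5 -160. ]
85 [-118.  -138.5] [-131.2 -156.6]
90 [-116.3 -138.5] [-127.9 -153.2]
95 [-114.5 -138.4] [-124.6 -149.8]
100 [-112.8 -138.4] [-121.3 -146.4]
105 [-111.  -138.4] [-117.9 -143. ]
110 [-109.3 -138.4] [-114.6 -139.6]
```

View pics/c8.png

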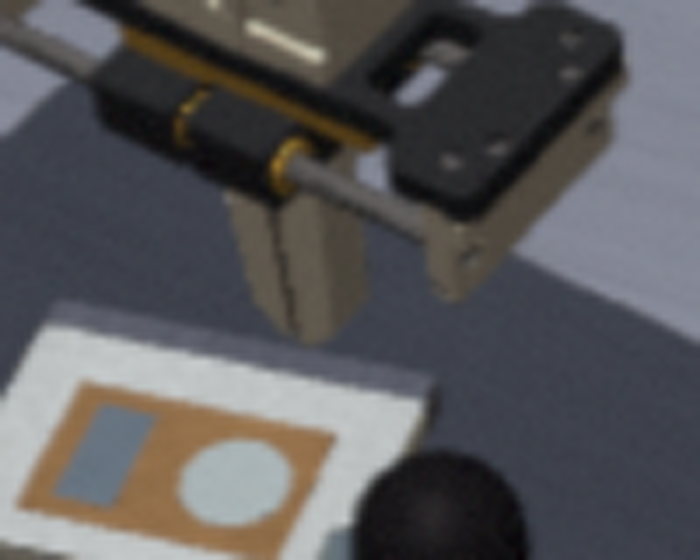

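The scene crop shows the fingertip at full (253,178), hovering above and behind the book's edge. Both views put the tips at z of about 108, though the reported TCP is 75, so the tips are ~33 mm short of the stated TCP. I'll back off, lower by vision and watch the force.

Call:
apply_moves --jaw '[255, 255, 255, 255, 255, 255, 255]' --xyz '[[-2.4, 0, 0], [-2.4, 0, 0], [0, 0, 0], [0, 0, 1], [0, 0, 1], [0, 0, 0.3], [0, 0, 0]]' --rotation '[[0, 0, 0], [0, 0, 0], [0, 0, 0], [0, 0, 0], [0, 0, 0], [0, 0, 0], [0, 0, 0]]'

```text
time: 7.7
eef_pos: [468.2, -28.8, 51.6]
orientation: [0.997, -0.083, -0.001, -0.0]
wrist_force: [-0.6, -1.0, 0.1]
finger_gap: 0.2
finger_force: 0.0
```

```bash
python3 -c "
from h import *
rs(); s=imaging.capture('scene'); w=imaging.capture('wrist')
cv2.imwrite('pics/c9.png',np.hstack([cv2.resize(s[120:210,200:300],None,fx=4,fy=4,interpolation=cv2.INTER_CUBIC),cv2.resize(w[230:320,270:370],None,fx=4,fy=4)])) "
```

```text
t 7.70 rounder xy [-165.5 -136. ] z 51.6 toolx vs rounder deg 0.04 tilt [-0.001  0.    -1.   ] F [-0.4 -1.1  0.1] gap 0.2
```

View pics/c9.png

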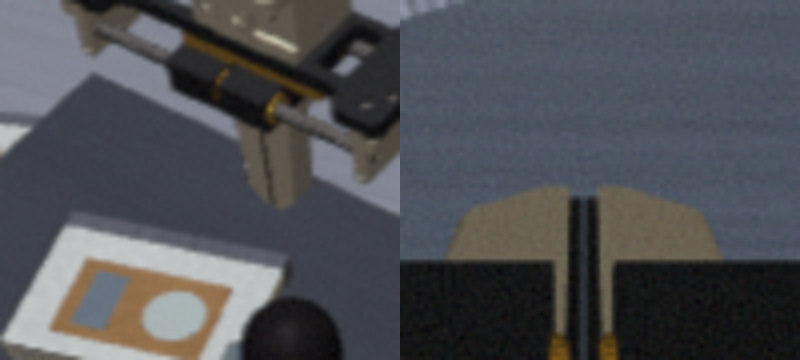

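```bash
python3 -c "
from h import *
for z in (70,75,80,85,90): print(z, proj('scene',[*(PK+RR@[-165.5,-136]),z]), proj('wrist',[*(PK+RR@[-158,-136]),z]))"
```

```text
70 [[270.66200392 174.4602788 ]] [[312.52793969 267.72470985]]
75 [[270.41666901 172.83599024]] [[312.45807147 270.57006784]]
80 [[270.16945325 171.19924915]] [[312.38455726 273.56390736]]
85 [[269.92033492 169.54991175]] [[312.30710403 276.71816227]]
90 [[269.66929199 167.88783209]] [[312.22538647 280.04608052]]
```

Call:
apply_moves --jaw '[255, 255, 255, 255]' --xyz '[[0, 0, 0.2], [0, 0, 0.2], [0, 0, 0.1], [0, 0, 0]]' --rotation '[[0, 0, 0], [0, 0, 0], [0, 0, 0], [0, 0, 0]]'

```text
time: 8.2
eef_pos: [468.3, -28.8, 47.4]
orientation: [0.997, -0.083, -0.0, -0.0]
wrist_force: [-0.3, 0.4, 0.1]
finger_gap: 0.7
finger_force: 0.0
```

Call:
apply_moves --jaw '[255, 255, 255]' --xyz '[[0, 0, 0.1], [0, 0, 0.1], [0, 0, 0]]' --rotation '[[0, 0, 0], [0, 0, 0], [0, 0, 0]]'

```text
time: 8.5
eef_pos: [468.3, -28.8, 45.4]
orientation: [0.997, -0.083, -0.0, -0.0]
wrist_force: [-0.1, 0.1, 0.7]
finger_gap: 0.5
finger_force: 0.0
```

Call:
apply_moves --jaw '[255, 255, 255, 255, 255, 255, 255, 255, 255, 255]' --xyz '[[0.4, 0, 0], [0.4, 0, 0], [0.4, 0, 0], [0.4, 0, 0], [0.4, 0, 0], [0.4, 0, 0], [0.4, 0, 0], [0.4, 0, 0], [0.4, 0, 0], [0.4, 0, 0]]' --rotation '[[0, 0, 0], [0, 0, 0], [0, 0, 0], [0, 0, 0], [0, 0, 0], [0, 0, 0], [0, 0, 0], [0, 0, 0], [0, 0, 0], [0, 0, 0]]'

```text
time: 9.5
eef_pos: [508.0, -35.4, 45.5]
orientation: [0.997, -0.083, -0.0, -0.0]
wrist_force: [-0.9, 0.3, 0.1]
finger_gap: 0.6
finger_force: 0.3
```

```bash
python3 -c "
from h import *
rs(); book('wrist','pics/w10.png')"
```

```text
t 9.50 rounder xy [-125.2 -136. ] z 45.5 toolx vs rounder deg 0.04 tilt [-0.  0. -1.] F [-0.9  0.1  0.1] gap 0.6
book [ 89.3 119.8] [[-120.30000305175781, -112.5999984741211], [-93.19999694824219, -229.1999969482422], [-6.199999809265137, -209.0], [-33.29999923706055, -92.4000015258789]] px area 47739.5
```

The book is moving now. Continue.

Call:
apply_moves --jaw '[255, 255, 255, 255, 255, 255, 255, 255]' --xyz '[[0.3, 0, 0], [0.3, 0, 0], [0.3, 0, 0], [0.3, 0, 0], [0.3, 0, 0], [0.3, 0, 0], [0.3, 0, 0], [0, 0, 0]]' --rotation '[[0, 0, 0], [0, 0, 0], [0, 0, 0], [0, 0, 0], [0, 0, 0], [0, 0, 0], [0, 0, 0], [0, 0, 0]]'

```text
time: 10.35
eef_pos: [527.6, -38.5, 46.0]
orientation: [0.997, -0.082, -0.001, -0.0]
wrist_force: [-9.2, 2.1, 12.9]
finger_gap: 0.3
finger_force: 6.7
```

```bash
python3 -c "
from h import *
rs(); book('wrist','pics/w11.png')"
```

```text
t 10.35 rounder xy [-105.3 -135.9] z 46.0 toolx vs rounder deg 0.05 tilt [-0.002  0.001 -1.   ] F [-9.4  0.5 12.9] gap 0.3
book [ 84.4 119.7] [[-99.5, -110.0999984741211], [-83.9000015258789, -228.8000030517578], [-0.20000000298023224, -217.8000030517578], [-15.800000190734863, -99.0999984741211]] px area 45622.5
```

Upward force of 13 N: the tip is catching only the book's upper edge. Back off, lower carefully until the table is felt or about 6 mm further down.

Call:
apply_moves --jaw '[255, 255, 255, 255, 255, 255, 255]' --xyz '[[-0.5, 0, 0], [-1, 0, 0], [-1, 0, 0], [0, 0, 0.1], [0, 0, 0.1], [0, 0, 0.1], [0, 0, 0]]' --rotation '[[0, 0, 0], [0, 0, 0], [0, 0, 0], [0, 0, 0], [0, 0, 0], [0, 0, 0], [0, 0, 0]]'

```text
time: 11.1
eef_pos: [504.0, -34.7, 42.3]
orientation: [0.997, -0.083, -0.0, 0.0]
wrist_force: [-1.0, 0.5, -0.8]
finger_gap: 0.6
finger_force: 0.0
```

```bash
python3 -c "
from h import *
rs(); book('wrist','pics/w12.png')"
```

```text
t 11.10 rounder xy [-129.3 -136. ] z 42.3 toolx vs rounder deg 0.04 tilt [-0.  0. -1.] F [-1.1  0.3 -0.8] gap 0.6
book [ 89.9 119.7] [[-105.19999694824219, -110.9000015258789], [-89.5, -229.60000610351562], [-0.30000001192092896, -217.6999969482422], [-16.0, -99.0999984741211]] px area 53241.0
```

Call:
apply_moves --jaw '[255, 255, 255]' --xyz '[[0, 0, 0.1], [0, 0, 0.1], [0, 0, 0]]' --rotation '[[0, 0, 0], [0, 0, 0], [0, 0, 0]]'

```text
time: 11.45
eef_pos: [503.8, -34.7, 40.4]
orientation: [0.997, -0.083, -0.0, -0.0]
wrist_force: [-0.4, 0.3, -0.4]
finger_gap: 0.8
finger_force: 0.0
```

Call:
apply_moves --jaw '[255, 255]' --xyz '[[0, 0, 0.1], [0, 0, 0]]' --rotation '[[0, 0, 0], [0, 0, 0]]'

```text
time: 11.65
eef_pos: [503.8, -34.7, 39.4]
orientation: [0.997, -0.083, -0.0, -0.0]
wrist_force: [0.2, 0.3, -0.1]
finger_gap: 0.0
finger_force: 0.0
```

Call:
apply_moves --jaw '[255, 255]' --xyz '[[0, 0, 0.1], [0, 0, 0]]' --rotation '[[0, 0, 0], [0, 0, 0]]'

```text
time: 11.85
eef_pos: [503.8, -34.7, 38.4]
orientation: [0.997, -0.083, -0.0, -0.0]
wrist_force: [0.1, 0.1, -0.3]
finger_gap: 0.6
finger_force: 0.0
```

Call:
apply_moves --jaw '[255, 255, 255, 255, 255, 255, 255, 255, 255]' --xyz '[[0.4, -0.5, 0], [0.4, -0.5, 0], [0.3, 0, 0], [0.3, 0, 0], [0.3, 0, 0], [0.3, 0, 0], [0.3, 0, 0], [0.3, 0, 0], [0, 0, 0]]' --rotation '[[0, 0, 0], [0, 0, 0], [0, 0, 0], [0, 0, 0], [0, 0, 0], [0, 0, 0], [0, 0, 0], [0, 0, 0], [0, 0, 0]]'

```text
time: 12.75
eef_pos: [531.6, -29.3, 38.6]
orientation: [0.997, -0.083, 0.0, 0.0]
wrist_force: [0.6, 0.1, -0.2]
finger_gap: 0.6
finger_force: 0.0
```

```bash
python3 -c "
from h import *
rs(); book('wrist','pics/w13.png')"
```

```text
t 12.75 rounder xy [-102.9 -126.1] z 38.6 toolx vs rounder deg 0.03 tilt [ 0. -0. -1.] F [ 0.6  0.2 -0.2] gap 0.6
book [ 80.5 119.7] [[-84.30000305175781, -109.0], [-80.80000305175781, -228.6999969482422], [-0.4000000059604645, -226.3000030517578], [-3.9000000953674316, -106.69999694824219]] px area 50556.0
```

Call:
apply_moves --jaw '[255, 255, 255, 255, 255]' --xyz '[[0.1, 0, 0], [0.1, 0, 0], [0.1, 0, 0], [0.05, 0, 0], [0, 0, 0]]' --rotation '[[0, 0, 0], [0, 0, 0], [0, 0, 0], [0, 0, 0], [0, 0, 0]]'

```text
time: 13.3
eef_pos: [534.6, -29.7, 38.5]
orientation: [0.997, -0.083, 0.0, -0.0]
wrist_force: [-0.1, -0.4, 0.2]
finger_gap: 0.6
finger_force: 0.2
```

```bash
python3 -c "
from h import *
rs(); book('wrist','pics/w14.png')"
```

```text
t 13.30 rounder xy [ -99.9 -125.9] z 38.5 toolx vs rounder deg 0.04 tilt [ 0. -0. -1.] F [-0.  -0.4  0.2] gap 0.6
book [ 80.3 119.8] [[-80.9000015258789, -109.0], [-80.80000305175781, -228.8000030517578], [-0.5, -228.6999969482422], [-0.699999988079071, -108.9000015258789]] px area 50176.0
```

The book is flat against the long guide, with the lead corner 109 mm from the short guide. Now retract, lift, and move round to the -y edge with a 90° turn.

```bash
python3 -c "
from h import *
print(ctrl.state()['joints'])"
```

```text
[-1.42411082e-01  5.16776817e-01  1.80388299e+00 -5.86259784e-05
  8.20804918e-01  1.59366812e+00]
```

Call:
apply_moves --jaw '[255, 255, 255, 255, 255, 255, 255, 255, 255]' --xyz '[[0.1, 0, 0], [0, 0, 0], [-0.5, 0, 0], [-1.5, 0, 0], [-1, 0, 0], [0, 0, -1], [0, 0, -2], [0, 0, -2], [0, 0, -1]]' --rotation '[[0, 0, 0], [0, 0, 0], [0, 0, 0], [0, 0, 0], [0, 0, 0], [0, 0, 0], [0, 0, 0], [0, 0, 0], [0, 0, 0]]'

```text
time: 14.25
eef_pos: [507.3, -25.1, 100.8]
orientation: [0.997, -0.083, 0.002, 0.0]
wrist_force: [-0.1, 0.4, -1.0]
finger_gap: 0.4
finger_force: 0.0
```

Call:
apply_moves --jaw '[255, 255, 255, 255, 255, 255, 255, 255, 255, 255, 255]' --xyz '[[0, 0, 0], [0, 0, 0], [0, 0, 0], [0, 0, 0], [0, 0, 0], [0, 0, 0], [0, 0, 0], [0, 0, 0], [0, 0, 0], [0, 0, 0], [0, 0, 0]]' --rotation '[[0, 0, -8.18], [0, 0, -8.18], [0, 0, -8.18], [0, 0, -8.18], [0, 0, -8.18], [0, 0, -8.18], [0, 0, -8.18], [0, 0, -8.18], [0, 0, -8.18], [0, 0, -8.18], [0, 0, -8.18]]'

```text
time: 15.35
eef_pos: [506.3, -25.0, 98.7]
orientation: [0.761, 0.648, 0.0, 0.0]
wrist_force: [-0.4, 0.0, 0.0]
finger_gap: 0.3
finger_force: 0.0
```

```bash
python3 -c "
from h import *
rs()"
```

```text
t 15.35 rounder xy [-128.6 -126. ] z 98.7 toolx vs rounder deg 90.36 tilt [ 0. -0. -1.] F [-0.4 -0.1  0. ] gap 0.3
```

Call:
apply_moves --jaw '[255, 255, 255, 255, 255, 255, 255]' --xyz '[[-2.15, 1.4, 0], [-2.15, 1.4, 0], [-2.15, 1.4, 0], [-2.15, 1.4, 0], [-2.15, 1.4, 0], [-2.15, 1.4, 0], [0, 0, 0]]' --rotation '[[0, 0, -0.1], [0, 0, 0], [0, 0, 0], [0, 0, 0], [0, 0, 0], [0, 0, 0], [0, 0, 0]]'

```text
time: 16.05
eef_pos: [568.8, -168.3, 98.7]
orientation: [0.763, 0.646, 0.0, 0.001]
wrist_force: [-0.1, 0.5, 0.2]
finger_gap: 0.7
finger_force: 0.0
```

```bash
python3 -c "
from h import *
rs(); book('wrist','pics/w15.png'); book('top','pics/t15.png')"
```

```text
t 16.05 rounder xy [ -43.3 -257.1] z 98.7 toolx vs rounder deg 90.01 tilt [ 0.001 -0.001 -1.   ] F [-0.2  0.5  0.2] gap 0.7
book [ 89.8 119.4] [[-90.5, -109.5], [-90.19999694824219, -228.89999389648438], [-0.4000000059604645, -228.6999969482422], [-0.699999988079071, -109.30000305175781]] px area 29815.0
```

Call:
apply_moves --jaw '[255, 255, 255, 255, 255, 255, 255, 255, 255, 255, 255, 255]' --xyz '[[0, -0.2, 1.5], [0, 0, 1.5], [0, 0, 1.5], [0, 0, 1.0], [0, 0, 0.5], [0.4, 0, 0], [0.4, 0, 0], [0.4, 0, 0], [0.4, 0, 0], [0.4, 0.02, 0], [0.4, 0.02, 0], [0.4, 0.02, 0]]' --rotation '[[0, 0, 0], [0, 0, 0], [0, 0, 0], [0, 0, 0], [0, 0, 0], [0, 0, 0], [0, 0, 0], [0, 0, 0], [0, 0, 0], [0, 0, 0], [0, 0, 0], [0, 0, 0]]'

```text
time: 17.35
eef_pos: [570.9, -138.0, 38.7]
orientation: [0.763, 0.647, -0.0, 0.0]
wrist_force: [-2.0, -2.3, 1.6]
finger_gap: 0.5
finger_force: 1.5
```

```bash
python3 -c "
from h import *
rs(); book('wrist')"
```

```text
t 17.35 rounder xy [ -46.2 -226.8] z 38.7 toolx vs rounder deg 90.12 tilt [-0. -0. -1.] F [-1.6 -2.6  1.6] gap 0.5
book [ 89.8 117.4] [[-90.5, -101.69999694824219], [-90.19999694824219, -219.10000610351562], [-0.4000000059604645, -218.8000030517578], [-0.699999988079071, -101.5]] px area 51989.5
```

Call:
apply_moves --jaw '[255, 255, 255, 255, 255, 255, 255, 255, 255, 255, 255, 255]' --xyz '[[0.4, 0.01, 0], [0.4, 0.01, 0], [0.4, 0.01, 0], [0.4, 0.01, 0], [0.4, 0.01, 0], [0.4, 0.01, 0], [0.4, 0.01, 0], [0.4, 0.01, 0], [0.4, 0.01, 0], [0.4, 0.01, 0], [0.4, 0.01, 0], [0.4, 0.01, 0]]' --rotation '[[0, 0, 0], [0, 0, 0], [0, 0, 0], [0, 0, 0], [0, 0, 0], [0, 0, 0], [0, 0, 0], [0, 0, 0], [0, 0, 0], [0, 0, 0], [0, 0, 0], [0, 0, 0]]'

```text
time: 18.6
eef_pos: [580.0, -90.6, 38.5]
orientation: [0.763, 0.647, -0.0, -0.0]
wrist_force: [-1.8, -1.5, -0.4]
finger_gap: 0.7
finger_force: 0.8
```

```bash
python3 -c "
from h import *
rs(); book('wrist')"
```

```text
t 18.60 rounder xy [ -45.1 -178.5] z 38.5 toolx vs rounder deg 90.12 tilt [-0. -0. -1.] F [-1.6 -1.7 -0.4] gap 0.7
book [ 89.8 117.3] [[-90.5999984741211, -53.5], [-90.30000305175781, -170.8000030517578], [-0.5, -170.5], [-0.800000011920929, -53.29999923706055]] px area 52044.0
```

Call:
apply_moves --jaw '[255, 255, 255, 255, 255, 255, 255, 255, 255, 255, 255, 255]' --xyz '[[0.4, 0.01, 0], [0.4, 0.01, 0], [0.4, 0.01, 0], [0.4, 0.01, 0], [0.4, 0.01, 0], [0.4, 0.01, 0], [0.4, 0.01, 0], [0.4, 0.01, 0], [0.4, 0.01, 0], [0.4, 0.01, 0], [0.4, 0.01, 0], [0, 0, 0]]' --rotation '[[0, 0, 0], [0, 0, 0], [0, 0, 0], [0, 0, 0], [0, 0, 0], [0, 0, 0], [0, 0, 0], [0, 0, 0], [0, 0, 0], [0, 0, 0], [0, 0, 0], [0, 0, 0]]'

```text
time: 19.85
eef_pos: [588.6, -47.1, 38.6]
orientation: [0.763, 0.647, 0.0, 0.0]
wrist_force: [-0.3, 0.3, 0.3]
finger_gap: 0.6
finger_force: 0.0
```

Call:
apply_moves --jaw '[255, 255, 255, 255, 255]' --xyz '[[0.2, 0, 0], [0.2, 0, 0], [0.2, 0, 0], [0.1, 0, 0], [0, 0, 0]]' --rotation '[[0, 0, 0], [0, 0, 0], [0, 0, 0], [0, 0, 0], [0, 0, 0]]'

```text
time: 20.35
eef_pos: [589.5, -40.7, 38.6]
orientation: [0.763, 0.647, 0.0, 0.0]
wrist_force: [-0.3, 0.2, 0.6]
finger_gap: 0.5
finger_force: 0.1
```

```bash
python3 -c "
from h import *
rs(); book('wrist','pics/w18.png')"
```

```text
t 20.35 rounder xy [ -44.  -127.7] z 38.6 toolx vs rounder deg 90.13 tilt [ 0.  0. -1.] F [-0.3  0.2  0.6] gap 0.5
book [ 89.7 117.3] [[-90.80000305175781, -2.700000047683716], [-90.5, -120.0], [-0.699999988079071, -119.80000305175781], [-1.0, -2.5]] px area 50522.0
```

Call:
apply_moves --jaw '[255, 255, 255, 255]' --xyz '[[0.1, 0, 0], [0.1, 0, 0], [0.05, 0, 0], [0, 0, 0]]' --rotation '[[0, 0, 0], [0, 0, 0], [0, 0, 0], [0, 0, 0]]'

```text
time: 20.8
eef_pos: [589.4, -40.5, 38.6]
orientation: [0.762, 0.647, -0.001, 0.001]
wrist_force: [-2.5, -15.8, 1.1]
finger_gap: 0.5
finger_force: 7.7
```

Call:
apply_moves --jaw '[255, 255, 255]' --xyz '[[0.1, 0, 0], [0.05, 0, 0], [0, 0, 0]]' --rotation '[[0, 0, 0], [0, 0, 0], [0, 0, 0]]'

```text
time: 21.1
eef_pos: [589.4, -40.5, 38.6]
orientation: [0.762, 0.647, -0.002, 0.002]
wrist_force: [-4.6, -24.5, 1.3]
finger_gap: 0.1
finger_force: 12.3
```

```bash
python3 -c "
from h import *
rs(); book('wrist','pics/w19.png')"
```

```text
t 21.10 rounder xy [ -44.  -127.6] z 38.6 toolx vs rounder deg 90.15 tilt [-0.001 -0.005 -1.   ] F [ -0.5 -24.9   1.3] gap 0.1
book [ 89.6 117.1] [[-90.69999694824219, -2.5999999046325684], [-90.30000305175781, -119.69999694824219], [-0.699999988079071, -119.4000015258789], [-1.100000023841858, -2.299999952316284]] px area 50628.5
```

Hard contact of 25 N against the short guide. Back off, lift and check.

Call:
apply_moves --jaw '[255, 255, 255, 255, 255, 255, 255, 255, 255, 255]' --xyz '[[-0.4, 0, 0], [-1, 0, 0], [-1.5, 0, 0], [-1.5, 0, 0], [0, 0, -1], [0, 0, -2], [0, 0, -2], [0, 0, -2], [0, 0, -1], [0, 0, 0]]' --rotation '[[0, 0, 0], [0, 0, 0], [0, 0, 0], [0, 0, 0], [0, 0, 0], [0, 0, 0], [0, 0, 0], [0, 0, 0], [0, 0, 0], [0, 0, 0]]'

```text
time: 22.15
eef_pos: [583.6, -80.4, 120.1]
orientation: [0.763, 0.647, 0.001, 0.001]
wrist_force: [0.5, 0.1, 0.0]
finger_gap: 0.4
finger_force: 0.0
```

```bash
python3 -c "
from h import *
rs(); book('wrist','pics/w20.png')
im=cv2.imread('pics/w20.png'); g=cv2.cvtColor(im,cv2.COLOR_BGR2GRAY).astype(float); P=imaging.camera_params('wrist')
def prof(a,b,z,n):
    a=PK+RR@np.array(a);b=PK+RR@np.array(b)
    p=np.linspace(a,b,n); uv=proj('wrist',np.c_[p,np.full(n,z)],P); return [int(g[int(round(v)),int(round(u))]) if 0<=u<640 and 0<=v<480 else -1 for u,v in uv]
for y in(-30,-60,-90,-115): print('x -8..8 at y',y,prof((-8,y),(8,y),86,17))
for x in(-35,-60,-85,-110,-140): print('y -10..10 at x',x,prof((x,-10),(x,10),86,21))
"
```

```text
t 22.15 rounder xy [ -43.2 -167.8] z 120.1 toolx vs rounder deg 90.12 tilt [ 0.003 -0.    -1.   ] F [0.5 0.2 0. ] gap 0.4
x -8..8 at y -30 [251, 248, 247, 249, 250, 255, 123, 243, 237, 236, 234, 234, 233, 240, 238, 241, 240]
x -8..8 at y -60 [248, 248, 249, 250, 251, 255, 106, 125, 242, 238, 237, 236, 236, 239, 243, 240, 240]
x -8..8 at y -90 [248, 248, 248, 249, 249, 254, 114, 155, 239, 236, 238, 238, 239, 240, 241, 243, 242]
x -8..8 at y -115 [251, 250, 251, 251, 250, 253, 91, 128, 241, 236, 237, 238, 239, 240, 242, 242, 241]
y -10..10 at x -35 [-1, -1, -1, -1, -1, -1, -1, -1, -1, -1, -1, -1, -1, -1, -1, -1, -1, -1, -1, -1, -1]
y -10..10 at x -60 [-1, -1, -1, -1, -1, -1, -1, -1, -1, -1, -1, -1, -1, -1, -1, -1, -1, -1, -1, -1, -1]
y -10..10 at x -85 [-1, -1, -1, -1, -1, -1, -1, -1, -1, -1, -1, -1, -1, -1, -1, -1, -1, -1, -1, -1, -1]
y -10..10 at x -110 [-1, -1, -1, -1, -1, -1, -1, -1, -1, -1, -1, -1, -1, -1, -1, -1, -1, -1, -1, -1, -1]
y -10..10 at x -140 [-1, -1, -1, -1, -1, -1, -1, -1, -1, -1, -1, -1, -1, -1, -1, -1, -1, -1, -1, -1, -1]
```

Call:
apply_moves --jaw '[255, 255, 255, 255, 255, 255, 255, 255, 255, 255, 255, 255]' --xyz '[[0, -2.2, 0], [0, -2.2, 0], [2.3, -2.2, 0], [2.3, -2.1, 0], [2.3, 0, 0], [2.4, 0, 0], [0, 0, 2], [0, 0, 2], [0, 0, 2], [0, 0, 1.5], [0, 0, 0.6], [0, 0, 0]]' --rotation '[[0, 0, 0], [0, 0, 0], [0, 0, 0], [0, 0, 0], [0, 0, 0], [0, 0, 0], [0, 0, 0], [0, 0, 0], [0, 0, 0], [0, 0, 0], [0, 0, 0], [0, 0, 0]]'

```text
time: 23.4
eef_pos: [511.4, 25.8, 36.5]
orientation: [0.763, 0.647, -0.001, -0.001]
wrist_force: [0.2, -0.4, 0.4]
finger_gap: 0.4
finger_force: 0.0
```

```bash
python3 -c "
from h import *
rs()"
```

```text
t 23.40 rounder xy [-132.   -75.1] z 36.5 toolx vs rounder deg 90.12 tilt [-0.002  0.    -1.   ] F [ 0.2 -0.4  0.4] gap 0.4
```

Call:
apply_moves --jaw '[255, 255, 255, 255, 255, 255, 255]' --xyz '[[0, 0, -0.15], [0, 0.3, 0], [0, 0.3, 0], [0, 0.3, 0], [0, 0.2, 0], [0, 0.2, 0], [0, 0, 0]]' --rotation '[[0, 0, 0], [0, 0, 0], [0, 0, 0], [0, 0, 0], [0, 0, 0], [0, 0, 0], [0, 0, 0]]'

```text
time: 24.1
eef_pos: [525.2, 23.6, 39.0]
orientation: [0.763, 0.647, 0.0, 0.0]
wrist_force: [-1.1, -0.1, 0.5]
finger_gap: 0.5
finger_force: 0.0
```

Call:
apply_moves --jaw '[255, 255, 255, 255, 255]' --xyz '[[0, 0.15, 0], [0, 0.15, 0], [0, 0.15, 0], [0, 0.15, 0], [0, 0, 0]]' --rotation '[[0, 0, 0], [0, 0, 0], [0, 0, 0], [0, 0, 0], [0, 0, 0]]'

```text
time: 24.6
eef_pos: [531.1, 22.6, 39.0]
orientation: [0.763, 0.647, 0.0, 0.0]
wrist_force: [-0.0, 0.1, -0.7]
finger_gap: 0.2
finger_force: 0.0
```

Call:
apply_moves --jaw '[255, 255, 255, 255]' --xyz '[[0, 0.1, 0], [0, 0.1, 0], [0, 0.1, 0], [0, 0, 0]]' --rotation '[[0, 0, 0], [0, 0, 0], [0, 0, 0], [0, 0, 0]]'

```text
time: 25.0
eef_pos: [534.0, 22.1, 39.0]
orientation: [0.763, 0.647, 0.0, 0.0]
wrist_force: [0.2, 0.5, -0.2]
finger_gap: 0.5
finger_force: 0.0
```

Call:
apply_moves --jaw '[255, 255, 255, 255]' --xyz '[[0, 0.1, 0], [0, 0.1, 0], [0, 0.1, 0], [0, 0, 0]]' --rotation '[[0, 0, 0], [0, 0, 0], [0, 0, 0], [0, 0, 0]]'

```text
time: 25.4
eef_pos: [537.0, 21.6, 39.0]
orientation: [0.763, 0.647, 0.0, 0.0]
wrist_force: [0.4, -0.3, -0.6]
finger_gap: 0.4
finger_force: 0.0
```

```bash
python3 -c "
from h import *
rs(); book('wrist')"
```

```text
t 25.40 rounder xy [-106.  -75.] z 39.0 toolx vs rounder deg 90.12 tilt [ 0.  0. -1.] F [ 0.5 -0.2 -0.6] gap 0.4
```

Call:
apply_moves --jaw '[255, 255, 255, 255]' --xyz '[[0, 0.1, 0], [0, 0.1, 0], [0, 0.1, 0], [0, 0, 0]]' --rotation '[[0, 0, 0], [0, 0, 0], [0, 0, 0], [0, 0, 0]]'

```text
time: 25.85
eef_pos: [539.9, 21.1, 39.0]
orientation: [0.763, 0.647, -0.0, -0.0]
wrist_force: [-0.0, -0.8, -0.4]
finger_gap: 0.3
finger_force: 0.1
```

Call:
apply_moves --jaw '[255, 255, 255, 255]' --xyz '[[0, 0.1, 0], [0, 0.1, 0], [0, 0.05, 0], [0, 0, 0]]' --rotation '[[0, 0, 0], [0, 0, 0], [0, 0, 0], [0, 0, 0]]'

```text
time: 26.25
eef_pos: [540.3, 21.0, 38.7]
orientation: [0.763, 0.647, -0.002, -0.002]
wrist_force: [-10.2, 2.4, 5.1]
finger_gap: 0.9
finger_force: 5.5
```

Call:
apply_moves --jaw '[255, 255, 255, 255, 255, 255, 255, 255, 255, 255, 255, 255]' --xyz '[[0, -0.4, 0], [0, -1.5, 0], [0, -1.5, 0], [0, 0, -1.5], [0, 0, -3], [0, 0, -3], [0, 0, -3], [0, 0, -3], [-3.5, 0, 0], [-3.5, 1, 0], [-3.5, 1, 0], [0, 0, 0]]' --rotation '[[0, 0, 0], [0, 0, 0], [0, 0, 0], [0, 0, 0], [0, 0, 0], [0, 0, 0], [0, 0, 0], [0, 0, 0], [0, 0, 0], [0, 0, 0], [0, 0, 0], [0, 0, 0]]'

```text
time: 27.45
eef_pos: [511.8, -83.8, 174.2]
orientation: [0.764, 0.646, 0.0, 0.001]
wrist_force: [-0.7, 0.4, -0.3]
finger_gap: 0.7
finger_force: 0.0
```

```bash
python3 -c "
from h import *
rs(); book('wrist','pics/w22.png'); P=imaging.camera_params('wrist')
im=cv2.imread('pics/w22.png'); g=cv2.cvtColor(im,cv2.COLOR_BGR2GRAY).astype(np.float32)
def prof(a,b,z,n):
    p=np.linspace(PK+RR@np.array(a),PK+RR@np.array(b),n); uv=proj('wrist',np.c_[p,np.full(n,z)],P).astype(np.float32)
    return cv2.remap(g,uv[:,:1],uv[:,1:],cv2.INTER_LINEAR,borderValue=-1).ravel().astype(int)
for y in(-30,-60,-90,-115): print('x -8..8 at y',y,prof((-8,y),(8,y),86,17))
for x in(-35,-60,-85,-110,-140): print('y -8..8 at x',x,prof((x,-8),(x,8),86,17))
"
```

```text
t 27.45 rounder xy [-113.4 -183.1] z 174.2 toolx vs rounder deg 89.95 tilt [ 0.001 -0.001 -1.   ] F [-0.7  0.3 -0.3] gap 0.7
book [ 89.6 113. ] [[-90.5, -7.199999809265137], [-90.19999694824219, -120.19999694824219], [-0.6000000238418579, -120.0], [-0.8999999761581421, -7.0]] px area 16246.5
x -8..8 at y -30 [246 245 247 248 250 240  93 130 235 234 231 231 229 233 235 236 236]
x -8..8 at y -60 [248 247 246 247 250 252 115 122 238 234 232 232 231 234 235 238 238]
x -8..8 at y -90 [245 244 244 244 249 254 138 126 227 235 232 234 233 234 237 237 239]
x -8..8 at y -115 [247 246 246 246 248 253 148 118 224 235 232 235 234 235 237 236 238]
y -8..8 at x -35 [245 246 155  -1  -1  -1  -1  -1  -1  -1  -1  -1  -1  -1  -1  -1  -1]
y -8..8 at x -60 [245 247 154  -1  -1  -1  -1  -1  -1  -1  -1  -1  -1  -1  -1  -1  -1]
y -8..8 at x -85 [127 135  89  -1  -1  -1  -1  -1  -1  -1  -1  -1  -1  -1  -1  -1  -1]
y -8..8 at x -110 [88 87 52 -1 -1 -1 -1 -1 -1 -1 -1 -1 -1 -1 -1 -1 -1]
y -8..8 at x -140 [82 82 50 -1 -1 -1 -1 -1 -1 -1 -1 -1 -1 -1 -1 -1 -1]
```

Call:
apply_moves --jaw '[255, 255, 255]' --xyz '[[2.5, -1, -2], [2, 0, -2], [0, 0, 0]]' --rotation '[[0, 0, 0], [0, 0, 0], [0, 0, 0]]'

```text
time: 27.8
eef_pos: [510.0, -32.4, 216.3]
orientation: [0.762, 0.648, 0.002, 0.001]
wrist_force: [-0.3, -1.2, 0.5]
finger_gap: 0.4
finger_force: 0.0
```

```bash
python3 -c "
from h import *
rs(); book('wrist','pics/w23.png'); P=imaging.camera_params('wrist')
im=cv2.imread('pics/w23.png'); g=cv2.cvtColor(im,cv2.COLOR_BGR2GRAY).astype(np.float32)
def prof(a,b,z,n):
    p=np.linspace(PK+RR@np.array(a),PK+RR@np.array(b),n); uv=proj('wrist',np.c_[p,np.full(n,z)],P).astype(np.float32)
    return cv2.remap(g,uv[:,:1],uv[:,1:],cv2.INTER_LINEAR,borderValue=-1).ravel().astype(int)
for y in(-30,-60,-90,-115): print('x -8..8 at y',y,prof((-8,y),(8,y),86,17))
for x in(-35,-50,-60,-70,-110,-140): print('y -8..8 at x',x,prof((x,-8),(x,8),86,17))
"
```

```text
t 27.80 rounder xy [-123.7 -132.7] z 216.3 toolx vs rounder deg 90.27 tilt [ 0.004 -0.    -1.   ] F [-0.1 -1.2  0.5] gap 0.4
book [ 80.7 119.7] [[-81.5999984741211, -0.4000000059604645], [-81.30000305175781, -120.0999984741211], [-0.6000000238418579, -119.9000015258789], [-0.8999999761581421, -0.20000000298023224]] px area 11310.5
x -8..8 at y -30 [243 239 239 244 249 161 103 208 231 223 221 223 225 227 228 229 228]
x -8..8 at y -60 [242 241 243 245 250 161 106 218 232 226 225 223 226 229 231 231 229]
x -8..8 at y -90 [236 237 237 243 249 177 107 201 231 227 225 225 225 229 232 233 232]
x -8..8 at y -115 [243 244 244 245 243 208  94 170 229 226 227 227 227 230 231 231 231]
y -8..8 at x -35 [244 240 240 239 241 242 178 178 231 225 223 223 223 222 226 229 232]
y -8..8 at x -50 [242 242 242 240 241 240 169 186 230 224 221 221 222 223 224 228 231]
y -8..8 at x -60 [242 237 237 238 242 238 165 195 228 224 221 222 222 222 224 228 229]
y -8..8 at x -70 [241 243 243 240 239 242 179 206 231 224 222 222 222 222 223 225 230]
y -8..8 at x -110 [ 83  86  86  86  73  76 100 223 231 226 229 227 228 226 225 228 230]
y -8..8 at x -140 [ 80  80  77  81  72  72  91 191 235 227 231 231 231 230 230 230 231]
```

The book lies flush on both guides and the hand is clear, so I'm handing it in.

```bash
python3 -c "
from workcell import order
print(order.finish_job())"
```

```text
the job is handed in; nothing more can be done
None
```

The book was pushed flat against the long guide, slid along it into the corner and, by the wrist-camera check, seated flush on both guides; the hand was clear when I handed the job in at about 28 s. During the first push, before I lowered the tips, they caught the book's top edge (about 13 N upward).

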